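# Release the latched key on the bench switch box

### The arm

A 6-joint arm with a two-finger parallel gripper is mounted at the origin on the work surface. World frame = base frame: x ahead of the robot, y to its left, z up, the work surface at z = 0. Lengths are in m, angles in rad, forces in N, time in s.
With the tool pointing down it reaches from about 0.3 to 0.775 m from the base axis. Payload 14.6 kg.
Tool frame: the origin (TCP) lies at the very end of the fingers, on their centre line; the grasp point (between the pads) lies 19 mm behind it; x points along the fingers, z is the direction in which the jaws open and shut, and the axes are right-handed (so a half turn about x gives the same grasp; the last joint's range is limited). The gripper opens to 94 mm and grips with 3 to 60 N. Pads are 16 mm wide; open, the fingers measure 119 mm over their backs; the gripper's body (75 mm by 177 mm) begins 78 mm behind the grasp point.
Start: joints at [1.254, 0.3, 1.521, -0, 1.321, -0.067], TCP at [0.136, 0.533, 0.205] pointing down, gripper open.
Joint ranges: [-3.03, 3.03], [-0.79, 2.21], [0.23, 2.52], [-1.04, 4.18], [0, 3.07], [-2.55, 2.55]. Speed limits (rad/s): [2.22, 2.22, 2.57, 3.14, 3.14, 3.14].

### API

Orientations are given as [roll, pitch, yaw] about the fixed x, y, z axes, in that order (R = Rz(yaw) Ry(pitch) Rx(roll)).
In Python, from station import ctrl gives the robot as it stands. The module is installed in compiled form; this text tells all that it offers.
- The arm moves only by the tool servo_tool, never from a script. Its argument "motion" is one flat list of numbers, 4 for each row, row after row: the shift along the tool's x, y, z in mm, then the turn about the tool's x in degrees. In form: [dx, dy, dz, roll, dx, dy, dz, roll, ...]. A call has 1 to 20 rows; each row is the pose to reach, as a shift and turn from the pose commanded when the call began, along the tool's axes at that moment; what a row does not reach only later rows make up. A row lasts 1/8 s, in which the tool goes at most 62.5 mm and 10.7 degrees, less where a joint would pass 70% of its speed; a pose out of reach is approached as far as the arm can. A call with a gripper value outside its range is refused whole. "gripper" is the opening, from 0 (shut) to 1 (fully open), set as the call begins (left out, the last holds). The fingers move at their own pace and stop on an object; "force" is the grip in N (left out, the last holds). Time passes only in rows, so rows that repeat a pose let the fingers close. It gives the time, the measured TCP pose, the force and the opening at its end, in the units of the state.
- ctrl.get_obs(): the state, without advancing time (a new reading comes with each control period).
- ctrl.camera(name): name is "scene" or "top" or "wrist"; returns a dict with "color" (400x640x3 uint8, red, green, blue), "z_map" (400x640 float32, m along the optical axis (not along the pixel's ray), 0 where there is no reading), "fx", "fy", "cx", "cy" (pixels), "rvec" (rotation vector, rad) and "tvec" (3), from world to camera coordinates, as OpenCV has them. Camera axes: x right, y down, z forward; pixel columns grow to the right and rows downward; lengths in m; the calibration is good to about 2 mm. A picture is of the moment at which its call begins.
- ctrl.hand_in(): hands the job in, once; it reports no verdict.
The state is a dict: "time_s": time; "qpos": joint angles; "joint_vel": joint speeds; "tau": joint torques, N m; "ee_pos": TCP position; "eef_rot": TCP orientation; "force": force on the tool from outside, world axes, zero at the start; "moment": the same for the moment, N m; "grip_width": finger opening in m.
Only numpy, scipy, OpenCV 4.12 (cv2) and the standard library are available. Lean on these libraries where they do the work, as an engineer would, in place of code of your own. Each camera call takes 0.05 s, during which the arm holds its last target.

### The job

One of the four identical white keys on the grey switch box is latched down; tap lightly to find out which, and press that key all the way down so that it lets go and springs up again, which clears the red from the little window. Touch the other three keys only lightly, never hard enough to switch them on, and leave the things around the box where they are.

Things in the scene. Friction and masses are not known exactly. Their poses are not given: they have to be found in the camera images.
- switchbox: grey four-way switch box, 120 (x) x 224 (y) x 70 mm high, fixed to the table. Origin: centre of its underside. Its front (-x) is towards the robot; the row of keys runs along its y axis, 18 mm in front of (-x of) its centre line. Behind the keys (37 mm +x of the centre line) is a low black hood, 6 mm high, with the window.
- key_a: one of four identical square white keys in a row, in shuffled order. Origin: centre of the key's place on the housing's top face; fixed, it does not move with the key nor tell its state. All keys: cap 28 x 28 mm, flat top, moves straight down, 10 mm from fully raised to its stop; 48 mm from key to key; x, y as the box's.
- key_b: one of four identical square white keys in a row, in shuffled order. Origin: centre of the key's place on the housing's top face; fixed, it does not move with the key nor tell its state. Any raised key: top 16 mm above the origin; gives softly (1.3 N to start, then 0.7 N per mm) and springs back; 7 mm down (about 7 N) switches its socket on. It can be any of the four.
- key_c: one of four identical square white keys in a row, in shuffled order. Origin: centre of the key's place on the housing's top face; fixed, it does not move with the key nor tell its state. Exactly one of the four keys is latched, the other three are raised (see the other keys' notes for how they feel).
- key_d: one of four identical square white keys in a row, in shuffled order. Origin: centre of the key's place on the housing's top face; fixed, it does not move with the key nor tell its state. The latched key, any of the four: top 11 mm above the origin, solid up to 4.8 N; pressed to its stop (top 6 mm above the origin, about 10 N) it lets go, and rises to raised height as the finger leaves.
- shutter (a joint): position in m of the red shutter in the window between the black hoods behind the keys: about 0.018 (window red) while the key is latched, up to 0.036 while that key is pressed, 0 (window green) once it has risen. It follows the latched key only, does not tell which one that is, and cannot be touched.
- trip (a joint): how far in m the small yellow pin (8 mm wide, 8 mm tall, behind the keys, 80 mm to the left (+y) of the window) has sunk: 0 while no socket is on, past 0.001 once any raised key has been pressed about 7 mm down; it then stays sunk.
- mug: blue mug, 80 mm wide, 90 mm high, loose behind the box at the left; not to be disturbed. Origin: centre of underside.
- screwdriver: screwdriver, 190 mm long with a green handle, lying at the right (-y) end of the box; not to be disturbed. Origin: underside, middle.
- chuck_key: steel T-shaped drill chuck key, about 80 x 74 x 12 mm, lying in front of the box; not to be disturbed. Origin: underside, at the cross bar.
- bit_jar: whitish clear jar with blue cap, 56 mm wide, 75 mm high, behind the box at the right; not to be disturbed. Origin: centre of underside.
- offcut: flat wooden offcut, 110 x 60 x 22 mm, at the left (+y) end of the box; not to be disturbed. Origin: centre of underside.
- mouse: black computer mouse, 105 x 60 x 31 mm, behind the box; not to be disturbed. Origin: centre of underside.

How it is judged:
By the outcome, as a careful person would: the job done as asked, in the order asked, and still so for the second after the job is handed in, with the robot touching nothing.
It also fails if it takes over 42 s, if anything falls off the work surface, if the arm or the gripper's body presses on something with over 40 N, if the wrist force passes 120 N, or if a joint passes its speed limit or range.

## Working session

There is one attempt and no reset: what is moved stays moved. The work goes in short steps, Python scripts to look and compute and a tool call to move; the robot and the scene stay as the last step left them, time stands still between calls to the robot, and variables do not carry over. Pictures are saved under pics/ and viewed, and the job is handed in when it is done.

Besides the shell and the picture viewer there is one more tool, called after "Emit:" as name(argument=value, ...) on one line, values as JSON. servo_tool: Moves the arm, as the interface text tells. Its arguments: {"type":"object","properties":{"motion":{"type":"array","items":{"type":"number"}},"gripper":{"type":"number"},"force":{"type":"number"}},"required":["motion"]}

```bash
mkdir -p pics
cat > h.py <<'E'
import numpy as np, cv2
from station import ctrl
def snap(n,f):
    c=ctrl.camera(n); cv2.imwrite(f,cv2.cvtColor(c["color"],cv2.COLOR_RGB2BGR)); np.savez(f[:-4]+'.npz',**{k:c[k] for k in c}); return c
def ld(f): return np.load(f)
def w(c,u,v,z=None):
    R=cv2.Rodrigues(np.array(c["rvec"],float))[0]; t=np.array(c["tvec"],float).ravel()
    d=np.array([(u-c["cx"])/c["fx"],(v-c["cy"])/c["fy"],1.])
    o=-R.T@t; r=R.T@d
    s=c["z_map"][int(v),int(u)] if z is None else (z-o[2])/r[2]
    return o+s*r
E
python3 - <<'E'
from h import *
snap("scene","pics/s0.png");snap("top","pics/t0.png")
o=ctrl.get_obs();print({k:np.round(o[k],4) for k in o})
E
```

```text
{'time_s': np.float64(0.1), 'qpos': array([ 1.2544,  0.3004,  1.5215,  0.    ,  1.3207, -0.0665]), 'joint_vel': array([ 0.0013, -0.0007, -0.0017, -0.0008,  0.0008,  0.0003]), 'tau': array([-3.00000e-04, -5.32634e+01, -3.53285e+01,  7.09000e-02,
        2.35000e-02, -0.00000e+00]), 'ee_pos': array([0.1359, 0.5327, 0.205 ]), 'eef_rot': array([ 3.054 ,  1.5698, -1.9082]), 'force': array([-0.0677, -0.7431,  0.1846]), 'moment': array([ 0.0521, -0.0035,  0.0195]), 'grip_width': np.float64(0.0941)}
```

```bash
ls pics
```

```text
s0.npz
s0.png
t0.npz
t0.png
```

View pics/s0.png

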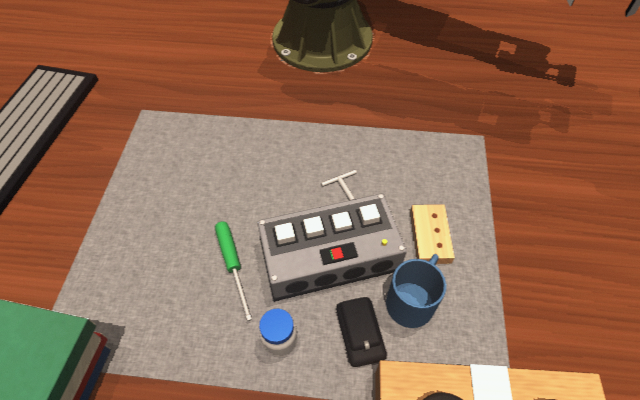

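View pics/t0.png

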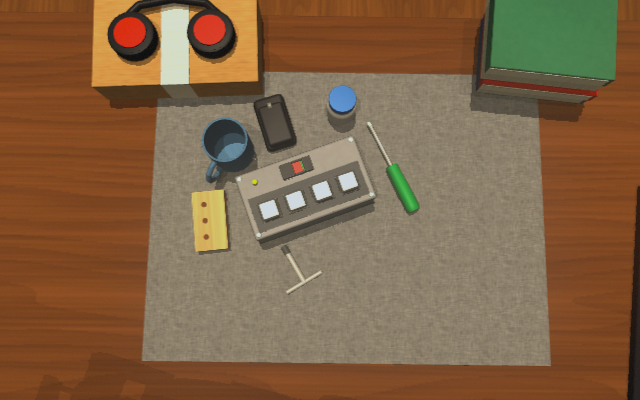

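The top view shows four white keys at about (269,210), (295,200), (321,190) and (347,181), with the red window at (297,168) and the yellow pin at (254,182). I'll enlarge it and measure.

Run:
```python
from h import *
for f,b in (("t0",(225,130,385,250)),("s0",(250,190,410,300))):
    c=ld(f"pics/{f}.npz"); im=c["color"]; x0,y0,x1,y1=b
    cv2.imwrite(f"pics/{f}_z.png",cv2.cvtColor(cv2.resize(im[y0:y1,x0:x1],None,fx=5,fy=5,interpolation=cv2.INTER_CUBIC),cv2.COLOR_RGB2BGR))
c=ld("pics/t0.npz")
for u,v in ((269,210),(295,200),(321,190),(347,181)): print(w(c,u,v).round(4), w(c,u,v,.086).round(4))
for u,v in ((258,239),(372,195),(350,140),(239,179)): print(w(c,u,v).round(4), w(c,u,v,.07).round(4))
R=cv2.Rodrigues(c["rvec"])[0]; print("cam",-R.T@c["tvec"].ravel(), c["fx"])
```

```text
[0.5529 0.1376 0.0849] [0.5528 0.1375 0.086 ]
[0.5712 0.0938 0.0809] [0.5705 0.0936 0.086 ]
[0.5882 0.0494 0.0875] [0.5884 0.0494 0.086 ]
[0.6046 0.0049 0.0862] [0.6046 0.0049 0.086 ]
[0.5042 0.1569 0.0687] [0.5041 0.1568 0.07  ]
[ 0.583  -0.0396  0.0717] [ 0.5833 -0.0398  0.07  ]
[ 0.6816 -0.0011  0.0692] [ 0.6813 -0.001   0.07  ]
[0.4611 0.0533 0.8839] [0.6086 0.1931 0.07  ]
cam [0.46109147 0.05333212 0.88389958] 471.5730151988773
```

View pics/t0_z.png

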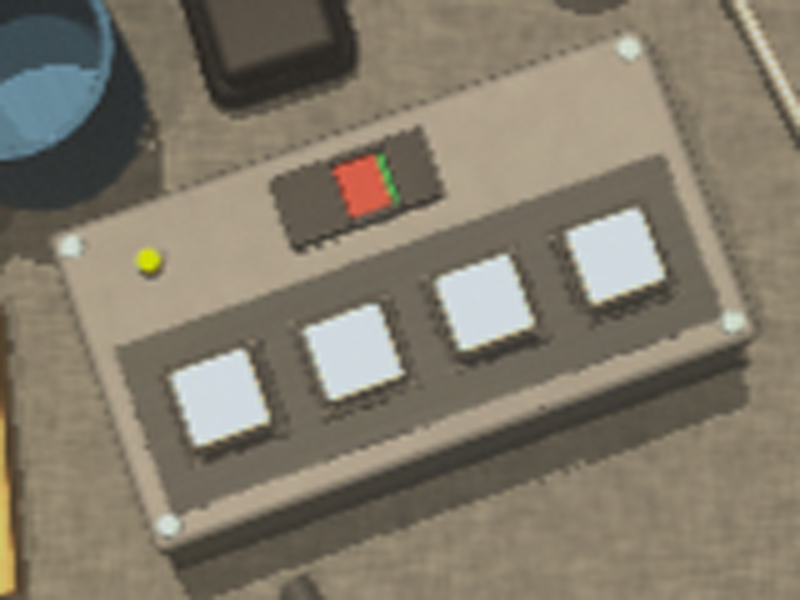

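View pics/s0_z.png

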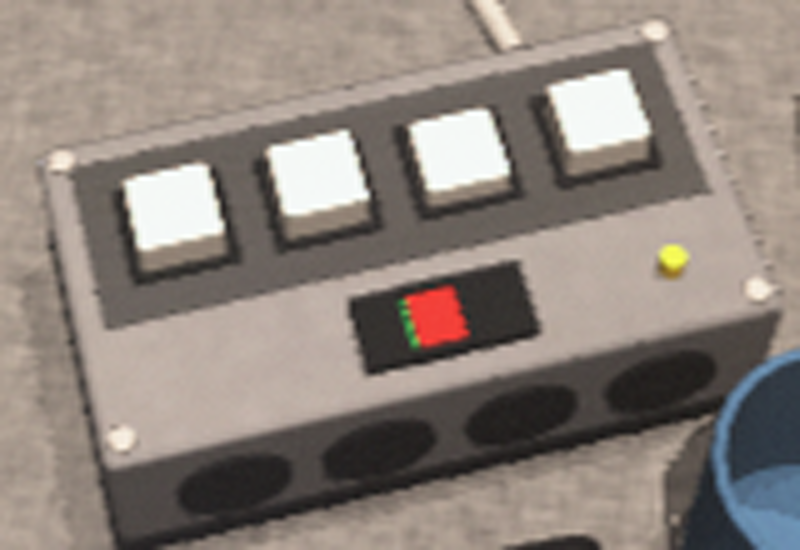

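```bash
cat >> h.py <<'E'
from scipy.spatial.transform import Rotation as Ro
def tool():
    o=ctrl.get_obs(); return np.array(o["ee_pos"]),Ro.from_euler("xyz",o["eef_rot"]).as_matrix(),o
E
python3 - <<'E'
from h import *
for f in ("t0","s0"):
    c=ld(f"pics/{f}.npz"); im=c["color"].astype(int)
    m=((im.min(2)>190)).astype(np.uint8)
    m=cv2.erode(m,np.ones((3,3),np.uint8))
    n,l,s,ce=cv2.connectedComponentsWithStats(m)
    for i in range(1,n):
        if s[i,4]<60 or not(240<ce[i,0]<400 and 150<ce[i,1]<260): continue
        P=np.array([w(c,u,v) for v,u in zip(*np.where(l==i))]); zs=np.median(P[:,2])
        print(f,ce[i].round(1),s[i,4],"z med %.4f sd %.4f"%(zs,P[:,2].std()),w(c,*ce[i],z=zs).round(4))
p,R,o=tool(); print(p,R.round(3))
E
```

```text
t0 [347.5 180.5] 149 z med 0.0862 sd 0.0652 [0.6055 0.004  0.0862]
t0 [321.3 189.9] 148 z med 0.0859 sd 0.0654 [0.5885 0.0489 0.0859]
t0 [295.  199.8] 149 z med 0.0810 sd 0.0656 [0.5716 0.0938 0.081 ]
t0 [268.4 209. ] 153 z med 0.0858 sd 0.0013 [0.5545 0.1386 0.0858]
s0 [369.5 211.7] 161 z med 0.0857 sd 0.0010 [0.5556 0.1414 0.0857]
s0 [341.5 219.6] 164 z med 0.0810 sd 0.0500 [0.5727 0.0966 0.081 ]
s0 [313.  224.3] 173 z med 0.0857 sd 0.0483 [0.5895 0.0515 0.0857]
s0 [284.2 230.8] 176 z med 0.0856 sd 0.0010 [0.6065 0.0069 0.0856]
[0.13589026 0.5327282  0.20496813] [[-0.    -0.969  0.247]
 [-0.001  0.247  0.969]
 [-1.     0.    -0.001]]
```

Both cameras agree: the second key from the left (+y) has its top at 81 mm, the other three at about 86 mm. I'll move above it with the gripper shut and test it with a light tap.

Emit:
servo_tool(motion=[0, -60, -36, 9, 0, -120, -72, 18, 0, -175, -104, 27, 0, -230, -137, 36, 0, -285, -170, 45, 0, -340, -203, 55, 0, -395, -236, 55, 0, -450, -268, 55, 0, -500, -298, 55, 0, -531, -316, 55, 0, -531, -316, 55, 40, -531, -316, 55, 80, -531, -316, 55, 80, -531, -316, 55, 80, -531, -316, 55, 80, -531, -316, 55], gripper=0, force=20)

```text
time_s: 2.1
ee_pos: [0.573, 0.0958, 0.1273]
eef_rot: [-0.241, 1.568, 0.12]
force: [-0.2, -1.1, 0.3]
grip_width: 0.0006
```

Run:
```python
from h import *
snap("wrist","pics/w1.png");snap("scene","pics/s1.png")
p,R,o=tool(); print(o["time_s"],p.round(4),R.round(3),o["force"],o["grip_width"],o["qpos"])
```

```text
2.2 [0.5728 0.0956 0.1267] [[ 0.002 -0.353  0.935]
 [ 0.     0.935  0.353]
 [-1.    -0.     0.002]] [0.56212995 0.36013199 0.50418487] 0.000648022826280899 [ 1.02347117e-01  4.39666012e-01  1.52048570e+00  3.34574824e-05
  1.17959074e+00 -2.58858694e-01]
```

View pics/w1.png

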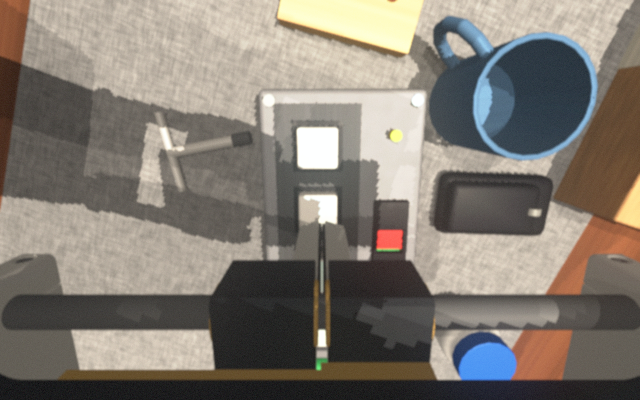

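View pics/s1.png

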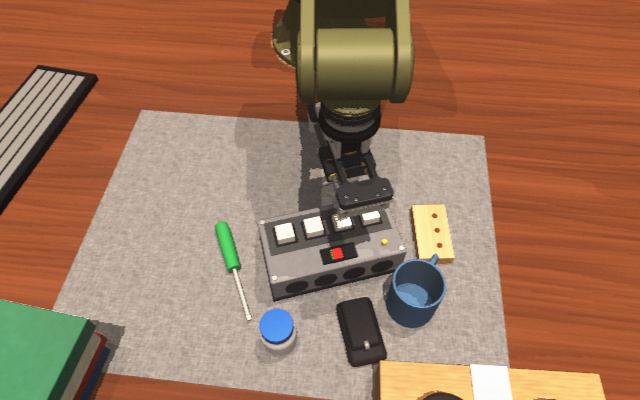

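The shut fingertips are over the second key (wrist image around (320,215)). If it were raised, z=0.083 would read about 3.4 N; if latched, about zero.

Emit:
servo_tool(motion=[20, 0, 0, 0, 36, 0, 0, 0, 41, 0, 0, 0, 43, 0, 0, 0, 43, 0, 0, 0, 43, 0, 0, 0])

```text
time_s: 2.95
ee_pos: [0.5726, 0.0955, 0.0829]
eef_rot: [-0.247, 1.57, 0.114]
force: [0.1, -0.4, -0.3]
grip_width: 0.0009
```

No contact at 82.9 mm, so it isn't a raised key. I'll go slowly on to light contact; if this is the latched key, it should feel stiff at about 81 mm.

Emit:
servo_tool(motion=[1, 0, 0, 0, 1, 0, 0, 0, 2, 0, 0, 0, 2, 0, 0, 0, 2, 0, 0, 0])

```text
time_s: 3.58
ee_pos: [0.5727, 0.0955, 0.081]
eef_rot: [-0.245, 1.57, 0.116]
force: [0.8, 0.5, 2.2]
grip_width: 0.0005
```

Emit:
servo_tool(motion=[0.5, 0, 0, 0, 0.5, 0, 0, 0, 0.5, 0, 0, 0])

```text
time_s: 3.95
ee_pos: [0.5727, 0.0955, 0.0803]
eef_rot: [-0.284, 1.57, 0.077]
force: [1.1, -0.5, 1.1]
grip_width: 0.0002
```

Emit:
servo_tool(motion=[0.5, 0, 0, 0, 0.5, 0, 0, 0, 0.5, 0, 0, 0])

```text
time_s: 4.32
ee_pos: [0.5727, 0.0955, 0.0798]
eef_rot: [-0.253, 1.57, 0.108]
force: [0.5, -1.2, 5.1]
grip_width: 0.0004
```

Run:
```python
from h import *
c=snap("scene","pics/s2.png")
p,R,o=tool(); print(o["time_s"],p.round(4),o["force"])
cv2.imwrite("pics/s2_z.png",cv2.cvtColor(cv2.resize(c["color"][170:300,250:410],None,fx=4,fy=4,interpolation=cv2.INTER_CUBIC),cv2.COLOR_RGB2BGR))
```

```text
4.375 [0.5727 0.0955 0.0799] [0.41757641 0.3604334  5.67992694]
```

View pics/s2_z.png

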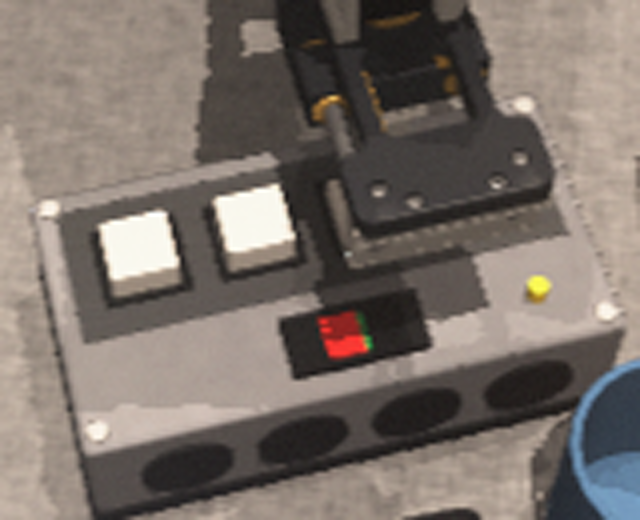

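The force rose steeply to about 5 N around 80 mm, and the window's green sliver changed sides, so the shutter follows this key: it is the latched one. The yellow pin is still up. Pressing it to its stop.

Emit:
servo_tool(motion=[1, 0, 0, 0, 2, 0, 0, 0, 3, 0, 0, 0, 4, 0, 0, 0, 5, 0, 0, 0, 5, 0, 0, 0, 5, 0, 0, 0])

```text
time_s: 5.25
ee_pos: [0.5743, 0.0957, 0.077]
eef_rot: [-0.245, 1.565, 0.116]
force: [1.3, 1.3, 28.1]
grip_width: 0.0004
```

28 N against a hard stop at 77 mm, so it bottomed out. Lifting off.

Emit:
servo_tool(motion=[0, 0, 0, 0, -5, 0, 0, 0, -15, 0, 0, 0, -50, 0, 0, 0, -100, 0, 0, 0, -120, 0, 0, 0, -120, -60, 0, 0, -120, -120, 0, 0, -120, -150, 0, 0, -120, -150, 0, 0])

```text
time_s: 6.5
ee_pos: [0.6252, -0.0466, 0.1937]
eef_rot: [2.71, 1.569, 3.069]
force: [0.3, 0.9, -0.5]
grip_width: 0.0004
```

Run:
```python
from h import *
c=snap("scene","pics/s3.png"); t=snap("top","pics/t3.png")
p,R,o=tool(); print(o["time_s"],p.round(4),o["force"])
a=cv2.resize(c["color"][170:300,250:410],None,fx=4,fy=4,interpolation=cv2.INTER_CUBIC)
cv2.imwrite("pics/s3_z.png",cv2.cvtColor(a,cv2.COLOR_RGB2BGR))
for u,v in ((369,212),(341,220),(313,224),(284,231)): print(np.median([w(c,u+i,v+j)[2] for i in range(-3,4) for j in range(-3,4)]).round(4))
```

```text
6.6 [ 0.6249 -0.0443  0.1941] [ 0.03452639 -0.33455894 -0.138685  ]
0.0857
0.0857
0.0857
0.0856
```

View pics/s3_z.png

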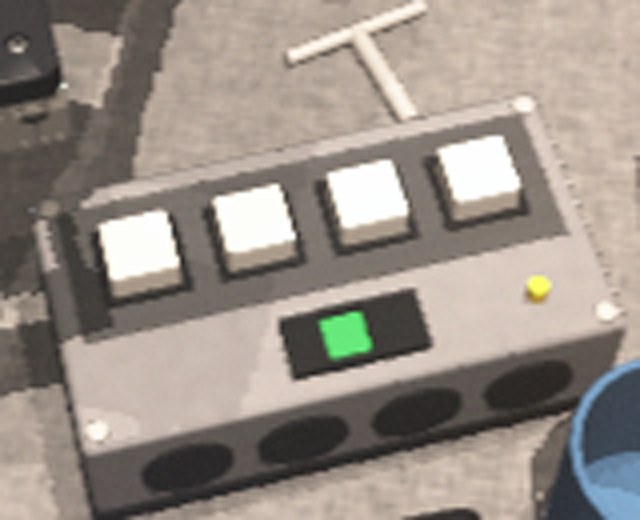

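View pics/s3.png

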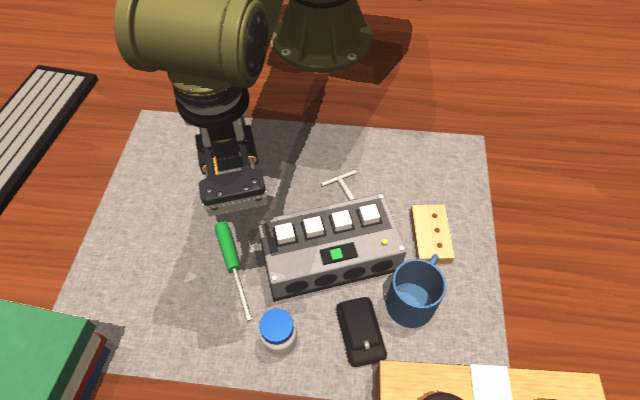

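The window at crop (345,335) is fully green, and all four keys now read about 85.7 mm. The yellow pin at crop (538,288) is still up, and everything around the box is where it was. The arm is clear, so I'm handing in.

```bash
python3 -c "
from station import ctrl
print(ctrl.hand_in())"
```

```text
the job is handed in; nothing more can be done
None
```

The job is done and handed in at about 6.6 s. The latched key was the second from the left (+y); I pressed it to its stop and it sprang back up.

- **Finding it:** depth from both cameras put this key's top at 81 mm and the other three at about 86 mm. A light tap confirmed it: there was no contact at 83 mm. Below about 81 mm the force went from 1–2 N (noisy by about 1 N) to about 5 N at 80 mm, and the red shutter moved with it. I touched none of the other keys.
- **Pressing it:** the press met the hard stop at 77 mm and peaked at about 28 N, more than the 10 N needed but within the limits. The fingers slid about 1.6 mm sideways on the cap.
- **Last checks:** the window is fully green, all four keys read about 85.7 mm, the yellow pin is not sunk, and the objects around the box look unmoved. The arm is clear, about 0.19 m up, with no contact force.

No final check failed or disagreed.

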